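Draw the marbling stylus from its light stand and hang it to dry

TASK

Draw the purple marbling stylus straight out along its slanted sleeve so that its light stand is not tipped, lifted or dragged along, then hang it point down in the fork of the empty drying hanger, rod in the slot and collar flat on the prongs. Let go, and leave the other styluses, the other stand and the colour pots where they are.

Things in the scene. Friction and masses are not known exactly. Their poses are not given: they have to be found in the camera images.
- stylus_purple: Marbling stylus with purple collar and handle. Steel rod 6 mm thick (last 6 mm 4 mm thick), 110 mm from point to underside of a round collar (22 mm across, 6 mm thick); above it a round handle 14 mm thick, 46 mm long; 162 mm overall, 35 g. Starts loose in stand_purple's sleeve (1.5 mm play each side), sagging to about 0.46 rad from vertical. Origin at the point; z runs along the rod to the handle.
- stylus_purple_collar (a point): On the purple stylus's axis, at the underside of its collar, 110 mm from the point; same axes as the stylus.
- stylus_purple_grip (a point): On the purple stylus's axis in the handle, 140 mm from the point (24 mm above the collar's upper face): where to grip; same axes as the stylus.
- stand_purple: White plastic stand of the purple stylus, free-standing, light (about 70 g): a slight sideways pull tips it. Flat base 68 (x) by 46 (y) by 6 mm; square sleeve, bore 9, outside 15, 65 mm deep, leaning 0.40 rad towards the stand's -x: its axis starts at (22, 0, 6) mm and runs along (-0.3894, 0, 0.9211) in the stand's frame. Origin: centre of the base's underside, z up.
- stand_purple_mouth (a point): Centre of the upper mouth of the sleeve of stand_purple, 65 mm up the sleeve's axis; about 66 mm above the table. Axes are the stand's.
- hanger_free: The empty aluminium drying hanger: grey base 120 by 70 mm, 10 mm thick, column on its +x side and, 140 mm up, a level two-pronged fork open to the hanger's -x. Fixed to the table. Origin on the table under the slot point, z up.
- hanger_free_slot (a point): Centre of the empty fork's slot, level with the prongs' tops. Slot 12 mm wide, from 24 mm in front (-x) to 20 mm behind; at the yellow prong ends a 3 mm lip 20 to 24 mm in front, flaring outward to 37 mm in front. Only the lips rise above the prongs. A stylus hangs with its rod in the slot, collar flat on the prongs behind the lips. Axes are the hanger's.
- hanger_used: The hanger in use, same make as hanger_free, the green stylus hanging in it: grey base 120 by 70 mm, 10 mm thick, column on its +x side and, 140 mm up, a level two-pronged fork open to the hanger's -x. Fixed to the table. Origin on the table under the slot point, z up.
- stylus_green: Stylus with green collar and handle, hanging in hanger_used; leave it. Steel rod 6 mm thick (last 6 mm 4 mm thick), 110 mm from point to underside of a round collar (22 mm across, 6 mm thick); above it a round handle 14 mm thick, 46 mm long; 162 mm overall, 35 g. Origin at the point, z up along the rod; the handle's top is 192 mm above the table.
- stylus_red: Stylus with crimson collar and handle, standing in stand_red; leave it. Steel rod 6 mm thick (last 6 mm 4 mm thick), 110 mm from point to underside of a round collar (22 mm across, 6 mm thick); above it a round handle 14 mm thick, 46 mm long; 162 mm overall, 35 g. Origin at the point, z along the rod; the handle's top is about 154 mm above the table.
- stand_red: White stand of the crimson stylus; leave it. Flat base 68 (x) by 46 (y) by 6 mm; square sleeve, bore 9, outside 15, 65 mm deep, leaning 0.40 rad towards the stand's -x: its axis starts at (22, 0, 6) mm and runs along (-0.3894, 0, 0.9211) in the stand's frame. Origin: centre of the base's underside, z up.
- pot_violet: violet colour pot, closed, with white cap, 46 mm across, 55 mm high, loose; a bystander. Origin: centre of its underside.
- pot_teal: teal colour pot, closed, with white cap, 46 mm across, 55 mm high, loose; a bystander. Origin: centre of its underside.
- pot_red: crimson colour pot, closed, with white cap, 46 mm across, 55 mm high, loose; a bystander. Origin: centre of its underside.
- pot_ochre: ochre colour pot, closed, with white cap, 46 mm across, 55 mm high, loose; a bystander. Origin: centre of its underside.

How it is judged:
By the outcome, as a careful person would: the job done as asked, in the order asked, and still so for the second after the job is handed in, with the robot touching nothing.
It also fails if it takes over 54 s, if anything falls off the work surface, if the arm or the gripper's body presses on something with over 40 N, if the wrist force passes 120 N, or if a joint passes its speed limit or range.

ROBOT

A 7-joint arm with a two-finger parallel gripper is mounted at the origin on the work surface. World frame = base frame: x ahead of the robot, y to its left, z up, the work surface at z = 0. Lengths are in mm, angles in rad, forces in N, time in s.
With the tool pointing down it reaches from about 425 to 875 mm from the base axis. Payload 8.4 kg.
Tool frame: the origin (TCP) lies midway between the tips of the shut fingers; the grasp point (between the pads) lies 19 mm behind it; z points along the fingers, y is the line along which they close (so a half turn about z gives the same grasp; the last joint's range is limited). The gripper opens to 85 mm and grips with 20 to 120 N. Pads are 22 mm wide; open, the fingers measure 114 mm over their backs; the gripper's body (76 mm by 85 mm) begins 54 mm behind the grasp point. The pads swing forward as they close: fully open they stand 13 mm farther back than shut.
Start: joints at [-1.257, 0.333, 0.04, 1.465, -0.013, 1.343, -0.059], TCP at [260.762, 595.371, 231.308] pointing down, gripper open.
Joint ranges: [-2.58, 2.58], [-0.38, 2.09], [-1.3, 1.39], [0.25, 2.4], [-1.5, 4.64], [0.08, 2.09], [-2.65, 2.65]. Speed limits (rad/s): [2.22, 2.22, 2.79, 2.79, 3.14, 3.14, 3.14].

INTERFACE

Orientations are given as a unit quaternion [w, x, y, z].
In Python, from plant import env gives the robot as it stands.
- The arm moves only by the shell command python3 jog.py [FORCE], which reads ROWS from standard input. ROWS is 1 to 8 rows, parted by a bar, with the numbers parted by spaces; each row has 5 numbers: dx, dy, dz in mm, then a turn about the tool's z in rad, then the finger opening in mm; each row shifts and turns the commanded pose from where the row before left it, along the tool's axes as they then stand; what a row does not reach is not made up. A row lasts 1/8 s, in which the tool goes at most 62.5 mm and 0.188 rad, less where a joint would pass 70% of its speed; a pose out of reach is approached as far as the arm can. The fingers move at their own pace and stop on an object; FORCE is the grip in N (left out, the last holds). Time passes only in rows, so rows that do not move let the fingers close. It prints the time, the measured TCP pose, the force, the opening and the grip force at its end. Input that does not fit is refused with a message, and nothing moves.
- env.get_state(): the state, without advancing time (a new reading comes with each control period).
- env.camera(name): name is "scene" or "top" or "wrist"; returns a dict with "image" (480x640x3 uint8, red, green, blue), "camera_matrix" (3x3 intrinsics, pixels), "extrinsics" (4x4, takes a point from camera to world coordinates). Camera axes: x right, y down, z forward; pixel columns grow to the right and rows downward; lengths in mm; the calibration is good to about 2 mm. A picture is of the moment at which its call begins. There is no depth.
- env.job_done(): hands the job in; it is judged then, once.
The state is a dict: "time_s": time; "joint_pos": joint angles; "joint_velocities": joint speeds; "tau": joint torques, N m; "tool_pos": TCP position; "tcp_rot": TCP orientation; "ft_force": force on the tool from outside, world axes, zero at the start; "ft_torque": the same for the moment, N m; "opening": finger opening in mm; "finger_force": force on a finger pad.
Only numpy, scipy, OpenCV 4.12 (cv2) and the standard library are available. Lean on these libraries where they do the work, as an engineer would, in place of code of your own. Each camera call takes 0.05 s, during which the arm holds its last target. There are 200 camera calls.

## Working session

There is one attempt and no reset: what is moved stays moved. The work goes in short steps, Python scripts to look and compute and a shell command to move; the robot and the scene stay as the last step left them, time stands still between calls to the robot, and variables do not carry over. Pictures are saved under pics/ and viewed, at most 10 in all, crops included, and the job is handed in when it is done.

```bash
ls; mkdir -p pics
python3 - <<'E'
from plant import env
import cv2
for n in ("scene","top"):
    c=env.camera(n); cv2.imwrite(f"pics/{n}0.png",c["image"][:,:,::-1]); print(n,c["camera_matrix"].round(1).tolist(),c["extrinsics"].round(3).tolist())
s=env.get_state(); print(s["time_s"],s["tool_pos"],s["tcp_rot"],s["opening"])
E
```

```text
jog.py
pics
plant.py
scene [[488.5, 0.0, 320.5], [0.0, 488.5, 232.1], [0.0, 0.0, 1.0]] [[0.051, 0.836, -0.547, 969.083], [0.999, -0.039, 0.034, -32.781], [0.007, -0.548, -0.836, 743.984], [0.0, 0.0, 0.0, 1.0]]
top [[463.1, 0.0, 315.0], [0.0, 463.1, 245.6], [0.0, 0.0, 1.0]] [[0.016, -0.999, 0.047, 516.487], [-1.0, -0.017, -0.006, 7.64], [0.007, -0.047, -0.999, 857.25], [0.0, 0.0, 0.0, 1.0]]
0.1 [260.60718006 595.03170766 230.50010093] [-1.02607455e-04  2.04932238e-01  9.78775891e-01 -7.22698131e-04] 85.60884565696728
```
View pics/scene0.png

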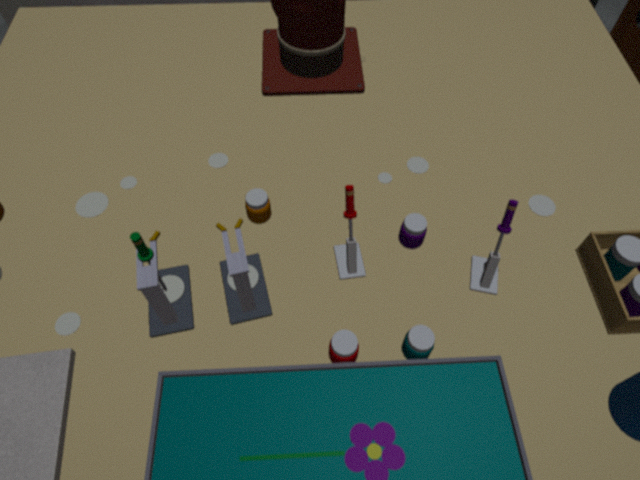

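View pics/top0.png

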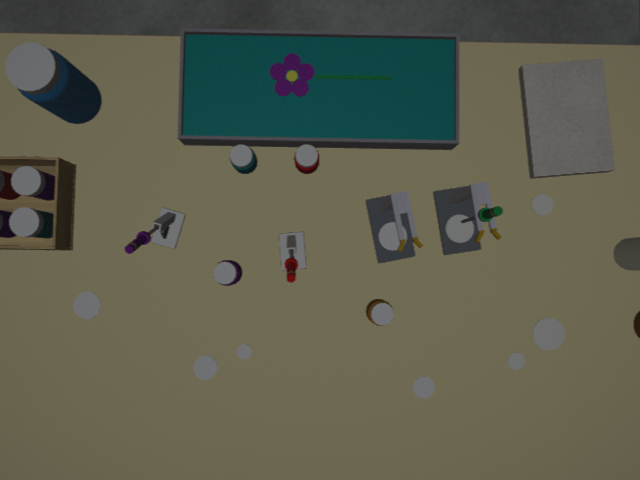

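The scene view shows the purple stylus at about (507,215) with its stand at (485,275). The free hanger's fork is at about (233,245), with yellow tips at (222,227) and (238,223). In the top view the stylus is at (138,241), its stand at (165,228), and the fork tips at (402,245) and (418,242). I'll zoom in on these and measure.

Run:
```python
import cv2,numpy as np
s=cv2.imread("pics/scene0.png");t=cv2.imread("pics/top0.png")
def crop(im,x,y,w,h): return cv2.resize(im[y:y+h,x:x+w],(400,300),interpolation=cv2.INTER_CUBIC)
m=np.vstack([np.hstack([crop(s,440,190,120,90*120//120+15),crop(t,110,190,100,75)]),np.hstack([crop(s,180,210,160,120),crop(t,350,185,112,84)])])
m=cv2.convertScaleAbs(m,alpha=1.6)
cv2.imwrite("pics/m1.png",m)
for n,im,r in (("s",s,(470,180,70,120)),("t",t,(110,190,80,70))):
    x,y,w,h=r;hsv=cv2.cvtColor(im,cv2.COLOR_BGR2HSV)[y:y+h,x:x+w]
    k=cv2.inRange(hsv,(130,100,30),(165,255,255)); p=cv2.findNonZero(k)[:,0]+[x,y]
    print(n,len(p),p.mean(0),p.min(0),p.max(0))
```

```text
s 232 [507.29310345 218.70689655] [498 200] [516 232]
t 203 [138.00985222 241.10344828] [125 232] [149 252]
```

View pics/m1.png

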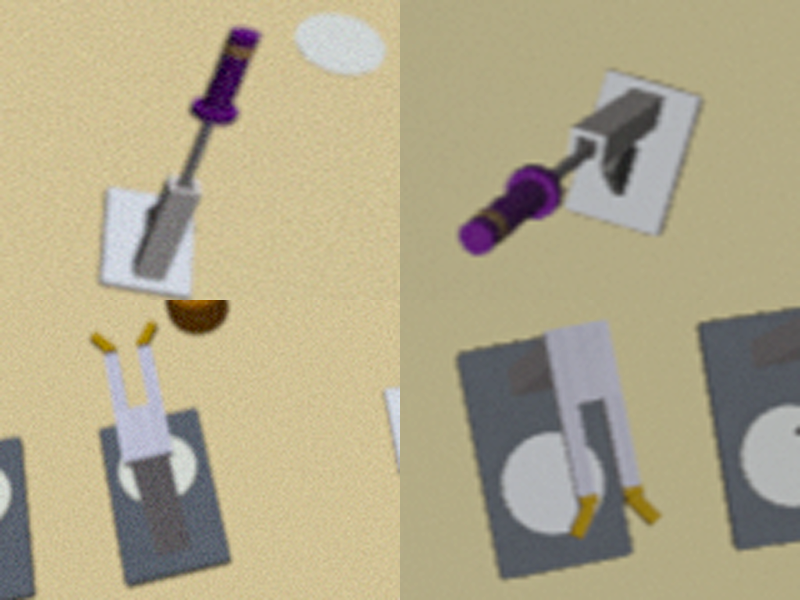

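The zoomed crops show the stylus axis, sleeve mouth, base corners, yellow lip junctions and slot end clearly. Next I triangulate these points.

```bash
cat > h.py <<'E'
import numpy as np
KS=np.array([[488.5,0,320.5],[0,488.5,232.1],[0,0,1]]);KT=np.array([[463.1,0,315],[0,463.1,245.6],[0,0,1]])
def ray(c,uv):
    K,E=np.array(c["camera_matrix"]),np.array(c["extrinsics"])
    d=E[:3,:3]@np.linalg.inv(K)@[uv[0],uv[1],1]; return E[:3,3],d/np.linalg.norm(d)
def plane(c,uv,z): o,d=ray(c,uv); return o+d*(z-o[2])/d[2]
def tri(obs):
    A=0;b=0
    R=[ray(c,u) for c,u in obs]
    for o,d in R: P=np.eye(3)-np.outer(d,d);A=A+P;b=b+P@o
    x=np.linalg.solve(A,b); return x,max(np.linalg.norm((np.eye(3)-np.outer(d,d))@(x-o)) for o,d in R)
E
python3 - <<'E'
from h import *
from plant import env
S=env.camera("scene");T=env.camera("top")
f=lambda u,v:(440+u/3.333,190+v/2.857); g=lambda u,v:(110+(u-400)/4,190+v/4)
a=lambda u,v:(180+u/2.5,210+(v-300)/2.5); b=lambda u,v:(350+(u-400)/3.571,185+(v-300)/3.571)
P={}
for n,s,t in [("top",f(245,37),g(477,237)),("collar",f(214,108),g(534,193)),("mouth",f(183,183),g(588,138)),
  ("lipL",a(110,352),b(587,497)),("lipR",a(147,347),b(632,490)),("slotend",a(134,405),b(593,402))]:
    P[n],e=tri([(S,s),(T,t)]); print(n,P[n].round(1),round(e,1))
ax=P["top"]-P["collar"]; print(np.linalg.norm(ax),ax/np.linalg.norm(ax), np.arccos(ax[2]/np.linalg.norm(ax)))
m=P["top"]-P["mouth"];print("from mouth",np.linalg.norm(m),m/np.linalg.norm(m))
for p in [(607,70),(702,97),(658,235),(570,207)]: print(plane(T,g(*p),6).round(1))
for p in [(108,188),(196,197),(190,297),(100,283)]: print(plane(S,f(*p),6).round(1))
print("Hbase T",[plane(T,b(*p),10).round(1).tolist() for p in [(458,352),(502,578),(632,552)]])
print("Hbase S",[plane(S,a(*p),10).round(1).tolist() for p in [(100,432),(195,410),(230,560),(127,584)]])
E
```

```text
top [539.3 287.6 147.4] 0.4
collar [558.7 280.6 108.7] 0.5
mouth [584.5 271.3  72.2] 0.0
lipL [ 561.3 -143.1  132.5] 9.0
lipR [ 564.4 -139.3  146.5] 11.1
slotend [ 602.3 -134.9  139.8] 0.1
43.84992304158389 [-0.44294664  0.15856715  0.88241415] 0.48982723408361534
from mouth 89.22771835227148 [-0.50577931  0.1822463   0.84319249]
[621.8 285.9   6. ]
[610.  241.8   6. ]
[546.1 260.1   6. ]
[558.3 300.8   6. ]
[548.3 260.8   6. ]
[556.7 305.6   6. ]
[623.4 285.6   6. ]
[612.3 242.4   6. ]
Hbase T [[642.5, -90.6, 10.0], [526.4, -114.5, 10.0], [540.8, -181.2, 10.0]]
Hbase S [[544.1, -179.3, 10.0], [529.5, -114.4, 10.0], [643.5, -89.6, 10.0], [656.9, -155.2, 10.0]]
```

```bash
echo '-48 -21 0 0 60 | -48 -21 0 0 60 | -48 -21 0 0 60 | -48 -21 0 0 60 | -48 -21 0 0 60 | -48 -21 0 0 60 | -48 -21 0 0 60 | -40 -20 0 -0.13 60' | python3 jog.py
python3 - <<'E'
from h import *
from plant import env
import cv2
S=env.camera("scene");T=env.camera("top")
a=lambda u,v:(180+u/2.5,210+(v-300)/2.5); b=lambda u,v:(350+(u-400)/3.571,185+(v-300)/3.571)
L,e=tri([(S,a(147,347)),(T,b(587,497))]);R,e2=tri([(S,a(110,352)),(T,b(632,490))]);print(L,e,R,e2)
W=env.camera("wrist");cv2.imwrite("pics/w1.png",W["image"][:,:,::-1]);np.savez("w1.npz",K=W["camera_matrix"],E=W["extrinsics"]);print(W["camera_matrix"],W["extrinsics"].round(3))
s=env.get_state();print(s["tool_pos"],s["tcp_rot"],s["opening"],s["ft_force"],s["joint_pos"])
E
```

```text
time_s: 1.2
tool_pos: [539.4, 289.7, 231.2]
tcp_rot: [0.0, 0.14, 0.99, -0.0]
ft_force: [0.2, 0.5, -0.2]
opening: 59.9
finger_force: 0.0
[ 560.87702447 -131.15217465  137.96126746] 1.6520777108749587 [ 564.16812841 -151.68235243  138.77539904] 0.5951516084498378
[[371.81817392   0.         310.70327626]
 [  0.         371.81817392 244.67253581]
 [  0.           0.           1.        ]] [[ 2.84000e-01  9.19000e-01  2.74000e-01  4.72311e+02]
 [ 9.59000e-01 -2.72000e-01 -8.30000e-02  3.05974e+02]
 [-2.00000e-03  2.86000e-01 -9.58000e-01  3.73594e+02]
 [ 0.00000e+00  0.00000e+00  0.00000e+00  1.00000e+00]]
[539.9043687  288.43967369 231.1610585 ] [ 2.25125387e-04  1.43338497e-01  9.89673547e-01 -5.42970092e-04] 60.19821856409194 [-0.2217552   1.19484585  0.49060555] [-0.76940236  0.25756235  0.24967328  1.57325034 -0.0638629   1.31924895
  0.77142197]
```

View pics/w1.png

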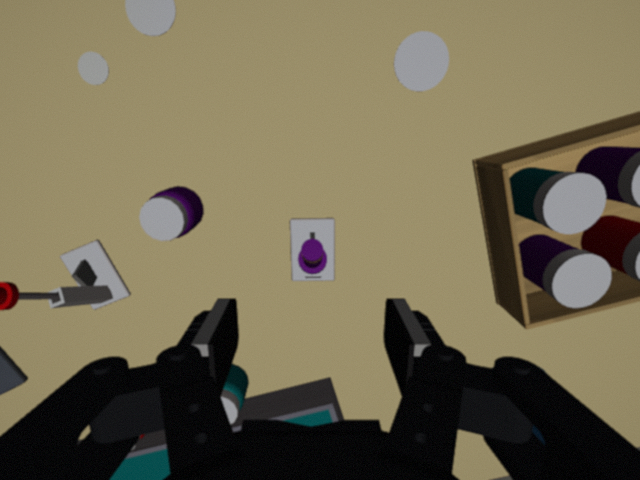

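The wrist view shows the purple stylus seen nearly end-on at (312,255), with its stand upright in the image at (290–335, 218–281). The tool heading therefore matches the stand. I'll measure the exact lateral offset and yaw.

```bash
cat > pm.py <<'E'
from h import *
import cv2
def purple(im,box):
    x,y,w,h=box;hsv=cv2.cvtColor(im,cv2.COLOR_RGB2HSV)[y:y+h,x:x+w]
    k=cv2.inRange(hsv,(130,100,30),(165,255,255)); return cv2.findNonZero(k)[:,0]+[x,y]
def white(im,box):
    x,y,w,h=box;hsv=cv2.cvtColor(im,cv2.COLOR_RGB2HSV)[y:y+h,x:x+w]
    k=cv2.inRange(hsv,(0,0,120),(180,45,255)); k=cv2.morphologyEx(k,cv2.MORPH_OPEN,np.ones((3,3)))
    c=max(cv2.findContours(k,0,2)[0],key=cv2.contourArea); r=cv2.minAreaRect(c)
    return cv2.boxPoints(r)+[x,y],r
E
python3 - <<'E'
from pm import *
im=cv2.imread("pics/w1.png")[:,:,::-1].copy();z=np.load("w1.npz");W=dict(camera_matrix=z["K"],extrinsics=z["E"])
p=purple(im,(280,205,65,85));print(p.min(0),p.max(0),p.mean(0))
for v in range(p[:,1].min(),p[:,1].max()+1,3):
    r=p[p[:,1]==v][:,0]; print(v,r.min(),r.max(),end=" | ")
b,r=white(im,(275,205,75,90));print(b,r)
c=[plane(W,q,6) for q in b];print(np.round(c,1),np.mean(c,0))
R=[288.4-0]
th=np.arctan2(2*.143338*.989674,2*.143338**2-1);print("heading",th,[np.arctan2(*(c[(i+1)%4]-c[i])[[1,0]]) for i in range(4)])
x=np.array([np.cos(th),np.sin(th)]);y=np.array([np.sin(th),-np.cos(th)])
t=np.array([539.9,288.4])
for u,h in ((312.5,150),(312.5,110)):
    q=plane(W,(u,258),h);print(h,(q[:2]-t)@x,(q[:2]-t)@y)
print("stand centre in tool xy",(np.mean(c,0)[:2]-t)@x,(np.mean(c,0)[:2]-t)@y)
E
python3 - <<'E'
import cv2
im=cv2.imread("pics/w1.png")[205:295,260:380]
cv2.imwrite("pics/w1c.png",cv2.convertScaleAbs(cv2.resize(im,None,fx=6,fy=6,interpolation=2),alpha=1.4))
E
```

```text
[299 238] [326 273] [312.05782793 256.24541608]
238 311 313 | 241 306 318 | 244 303 320 | 247 302 322 | 250 301 323 | 253 300 324 | 256 299 325 | 259 299 326 | 262 299 325 | 265 300 324 | 268 302 322 | 271 305 319 | [[290.         279.99999237]
 [290.         218.        ]
 [333.99999237 218.        ]
 [333.99999237 279.99999237]] ((36.999996185302734, 43.999996185302734), (43.99999237060547, 61.99999237060547), -0.0)
[[608.5 242.    6. ]
 [544.4 262.1   6. ]
 [557.  304.7   6. ]
 [621.8 286.8   6. ]] [582.91037847 273.88479031   6.        ]
heading 2.8539257444297212 [np.float64(2.8377937540362095), np.float64(1.2833399609889082), np.float64(-0.2699779376229915), np.float64(-1.857900646449198)]
150 -5.716995630812967 -1.6312787321209872
110 -19.22614765037614 -1.5072802322871919
stand centre in tool xy -45.36120805616972 -1.7160337516088653
```

View pics/w1c.png

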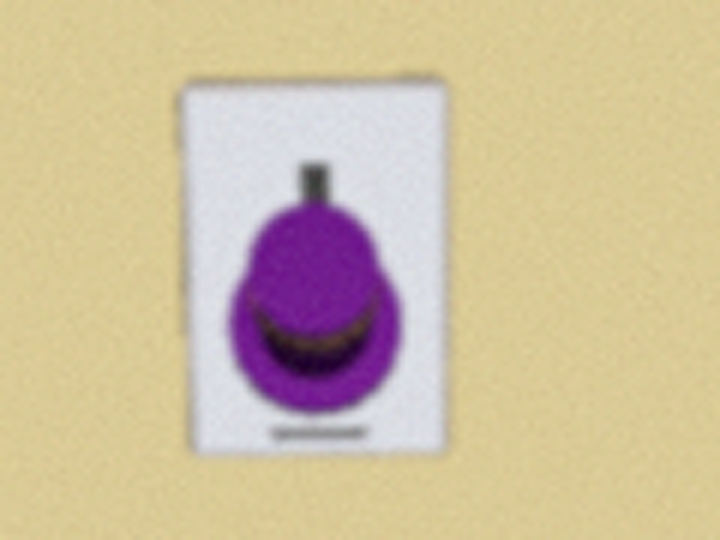

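The crop shows the handle's end face centred at full-image (312.5, 250.3) and the collar centred at about (312.7, 258.5). Both lie in the tool's symmetry plane with the stand. I'll triangulate them against the top and scene views.

Run:
```python
from pm import *
from plant import env
z=np.load("w1.npz");W=dict(camera_matrix=z["K"],extrinsics=z["E"])
T=env.camera("top");S=env.camera("scene")
f=lambda u,v:(440+u/3.333,190+v/2.857)
for n,w,t,s in (("top",(312.5,250.3),(129.25,249.25),f(245,37)),("collar",(312.7,258.5),(143.6,238.2),f(214,108))):
    for o in ([(W,w),(T,t)],[(W,w),(S,s)],[(W,w),(T,t),(S,s)]): q,e=tri(o);print(n,q.round(1),round(e,1))
```

```text
top [539.6 286.4 150. ] 0.5
top [540.4 286.8 149.1] 0.3
top [539.9 286.8 148.9] 0.8
collar [559.2 281.  106.3] 0.4
collar [558.7 281.3 108.6] 0.1
collar [558.8 280.9 108.3] 0.8
```

```bash
echo '-4.5 0 40 0 60 | -5 0 40 0 60 | 0 0 36 0 40 | 0 0 0 0 40' | python3 jog.py
python3 - <<'E'
from pm import *
from plant import env
P=[]
for i in range(3):
    W=env.camera("wrist");s=env.get_state();P.append(s["tool_pos"])
cv2.imwrite("pics/w2.png",W["image"][:,:,::-1]);np.savez("w2.npz",K=W["camera_matrix"],E=W["extrinsics"])
print(np.round(P,1),s["tcp_rot"],s["opening"],s["ft_force"])
p=purple(W["image"],(270,180,90,160));print(p.min(0),p.max(0),p.mean(0))
for v in range(p[:,1].min(),p[:,1].max()+1,4):
    r=p[p[:,1]==v][:,0]; print(v,r.min(),r.max(),end=" | ")
E
```

```text
time_s: 1.95
tool_pos: [544.5, 289.5, 112.6]
tcp_rot: [-0.002, 0.14, 0.99, -0.002]
ft_force: [0.9, 0.5, -0.1]
opening: 40.1
finger_force: 0.0
[[546.  289.9 114.9]
 [547.1 290.1 116.4]
 [547.7 290.2 117.2]] [7.62698973e-04 1.40487795e-01 9.90081768e-01 8.31234351e-04] 40.34026115717603 [0.04185447 0.19470953 0.66205603]
[274 309] [322 339] [298.71355932 326.22627119]
309 296 305 | 313 286 313 | 317 282 317 | 321 279 319 | 325 277 321 | 329 276 322 | 333 276 322 | 337 275 322 |
```

View pics/w2.png

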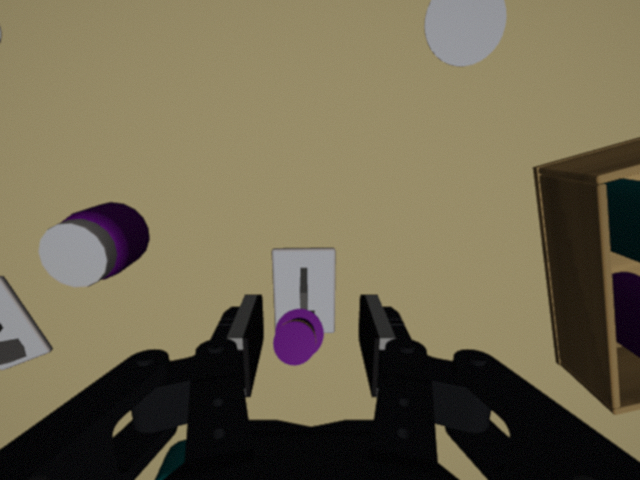

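The wrist view shows the handle top at about (294,343) and the collar at (299,330). The finger midline is at u≈311, so the stylus sits about 6 mm to the tool's −y. The pose reading agrees, so I'll correct it.

```bash
echo '-1.5 -6 2 0 40 | 0 0 0 0 40 | 0 0 0 0 40' | python3 jog.py
python3 - <<'E'
from pm import *
from plant import env
P=[]
for i in range(3):
    W=env.camera("wrist");s=env.get_state();P.append(s["tool_pos"])
cv2.imwrite("pics/w3.png",W["image"][:,:,::-1]);np.savez("w3.npz",K=W["camera_matrix"],E=W["extrinsics"])
print(np.round(P,1),s["tcp_rot"],s["opening"],s["ft_force"])
p=purple(W["image"],(270,280,90,120));print(p.min(0),p.max(0),p.mean(0))
for v in range(p[:,1].min(),p[:,1].max()+1,4):
    r=p[p[:,1]==v][:,0]; print(v,r.min(),r.max(),end=" | ")
g=W["image"][300:340:8,200:420].astype(int).sum(2)
for r in g: print(np.flatnonzero(np.abs(np.diff(r))>70)+200)
E
```

```text
time_s: 2.48
tool_pos: [547.3, 282.7, 113.9]
tcp_rot: [0.0, 0.141, 0.99, 0.0]
ft_force: [0.2, 0.1, 0.0]
opening: 39.9
finger_force: 0.0
[[547.2 282.8 113.7]
 [547.1 282.9 113.6]
 [547.1 282.9 113.5]] [2.21500851e-05 1.40905650e-01 9.90023025e-01 8.07351079e-05] 39.834701242900366 [ 0.6414594  -0.71454876 -0.2270296 ]
[291 307] [339 364] [315.01671309 335.27019499]
307 312 316 | 311 302 327 | 315 298 332 | 319 295 335 | 323 293 337 | 327 291 338 | 331 291 339 | 335 291 338 | 339 292 338 | 343 293 337 | 347 295 336 | 351 297 335 | 355 299 332 | 359 302 329 | 363 310 322 | [241 242 261 262 309 310 316 317 358 359 360 378 379]
[227 228 229 261 262 263 358 359 391 392 393]
[220 221 222 261 262 263 295 333 357 358 359 399 400]
[216 217 218 262 263 290 291 337 338 357 358 359 403 404]
[212 213 214 262 263 264 290 339 357 358 359 406 407 408]
```

The handle is now centred at u≈315.5 against a finger midline of 310.2, so I shift about 2 mm to +y.

```bash
echo '0 2.1 -2 0 30 | 0 0 0 0 22 | 0 0 0 0 22 | 0 0 0 0 22' | python3 jog.py 20
python3 - <<'E'
from pm import *
from plant import env
for i in range(2): W=env.camera("wrist");s=env.get_state()
cv2.imwrite("pics/w4.png",W["image"][:,:,::-1])
print(s["tool_pos"],s["opening"],s["ft_force"])
p=purple(W["image"],(265,280,100,120))
for v in range(p[:,1].min(),p[:,1].max()+1,6):
    r=p[p[:,1]==v][:,0]; print(v,r.min(),r.max(),end=" | ")
g=W["image"][300:340:8,200:420].astype(int).sum(2)
for r in g: print(np.flatnonzero(np.abs(np.diff(r))>70)+200)
E
```

```text
time_s: 3.12
tool_pos: [547.6, 284.7, 115.2]
tcp_rot: [-0.0, 0.141, 0.99, -0.0]
ft_force: [0.4, -0.6, -0.5]
opening: 21.8
finger_force: 0.0
[547.62313726 284.69524211 115.24796955] 22.26103865424862 [-0.12447862  0.36123158 -0.54400915]
306 307 314 | 312 295 326 | 318 290 331 | 324 288 333 | 330 286 334 | 336 287 333 | 342 289 331 | 348 291 328 | 354 294 325 | 360 304 315 | [264 265 283 284 306 307 314 336 337 338 355 356]
[248 249 250 283 284 285 336 337 338 370 371 372]
[244 245 246 283 284 285 289 290 329 330 336 337 338 375 376]
[241 242 243 283 284 333 336 337 377 378 379]
[238 239 240 283 284 336 337 380 381 382]
```

Centred to within 0.3 mm. Now I close.

```bash
echo '0 0 0 0 17 | 0 0 0 0 15 | 0 0 0 0 12 | 0 0 0 0 8 | 0 0 0 0 8' | python3 jog.py 30
```

```text
time_s: 3.85
tool_pos: [547.7, 284.7, 115.3]
tcp_rot: [-0.0, 0.141, 0.99, -0.0]
ft_force: [0.5, 0.2, 0.7]
opening: 12.9
finger_force: 29.2
```

```bash
echo '1.2 0 -2.8 0 8 | 1.9 0 -4.6 0 8 | 2.3 0 -5.5 0 8 | 2.3 0 -5.5 0 8 | 2.3 0 -5.5 0 8 | 0 0 0 0 8' | python3 jog.py
python3 - <<'E'
from pm import *
from plant import env
T=env.camera("top");S=env.camera("scene");s=env.get_state();print(s["tool_pos"],s["ft_force"],s["opening"])
cv2.imwrite("pics/s5.png",np.hstack([cv2.resize(S["image"][180:300,430:550],(400,400)),cv2.resize(T["image"][180:270,100:190],(400,400))])[:,:,::-1])
E
```

```text
time_s: 4.6
tool_pos: [538.0, 287.9, 139.8]
tcp_rot: [0.0, 0.141, 0.99, 0.0]
ft_force: [-0.5, -0.4, -0.3]
opening: 13.1
finger_force: 29.2
[538.01504087 287.52326821 139.19111888] [ 0.00402195  0.90138805 -0.60241025] 13.086901356663999
```

View pics/s5.png

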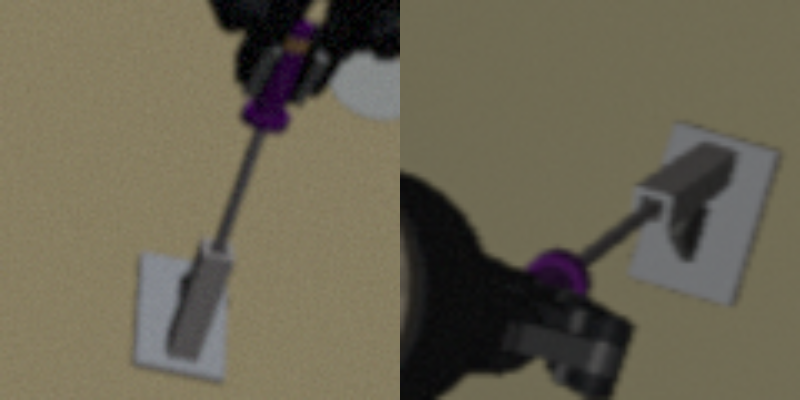

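The stylus has slid about 26 mm out along the sleeve and the stand looks unmoved: its base is flat, with the sleeve mouth at (215,245) in the left panel. I continue the draw.

```bash
echo '2.0 0 -4.6 0 8 | 2.8 0 -6.5 0 8 | 2.8 0 -6.5 0 8 | 2.8 0 -6.5 0 8 | 2.8 0 -6.5 0 8 | 2.8 0 -6.5 0 8 | 2.8 0 -6.5 0 8 | 2.4 0 -5.5 0 8' | python3 jog.py
echo '2 0 -10 0 8 | 0 0 -25 0 8 | 0 0 -35 0 8 | 0 0 0 0 8' | python3 jog.py
python3 - <<'E'
from pm import *
from plant import env
T=env.camera("top");S=env.camera("scene");s=env.get_state();print(s["tool_pos"],s["ft_force"],s["opening"],s["joint_pos"].round(2) if hasattr(s["joint_pos"],'round') else s["joint_pos"])
b,r=white(T["image"],(145,200,50,55));print("stand",np.round([plane(T,q,6) for q in b],1).tolist(),r)
b,r=white(cv2.imread("pics/top0.png")[:,:,::-1].copy(),(145,200,50,55));print("before",np.round([plane(T,q,6) for q in b],1).tolist(),r)
a=[np.round(c,1) for c in ()]
cv2.imwrite("pics/s6.png",np.hstack([cv2.resize(S["image"][140:300,400:560],(400,400)),cv2.resize(T["image"][150:290,60:200],(400,400))])[:,:,::-1])
E
```

```text
time_s: 5.7
tool_pos: [517.5, 293.5, 188.8]
tcp_rot: [0.0, 0.141, 0.99, 0.0]
ft_force: [0.7, -0.0, 0.0]
opening: 13.2
finger_force: 29.2
time_s: 6.2
tool_pos: [517.0, 294.6, 261.8]
tcp_rot: [0.002, 0.141, 0.99, 0.002]
ft_force: [0.0, -0.4, -0.8]
opening: 12.9
finger_force: 29.3
[515.77621359 294.05039112 258.54245792] [-0.35649942  0.12715155 -0.98719532] 13.160701807868158 [-0.8   0.2   0.24  1.58 -0.05  1.36  0.74]Traceback (most recent call last):
  File "<stdin>", line 4, in <module>
  File "pm.py", line 9, in white
    c=max(cv2.findContours(k,0,2)[0],key=cv2.contourArea); r=cv2.minAreaRect(c)
ValueError: max() iterable argument is empty
```

```bash
echo '0 0 -20 0.17 8 | 0 0 -20 0.17 8 | 0 0 -20 0.17 8 | 0 0 0 0.17 8 | 0 0 0 0.17 8 | 0 0 0 0.17 8 | 0 0 0 0.17 8 | 0 0 0 0.17 8' | python3 jog.py
echo '0 0 0 0.17 8 | 0 0 0 0.17 8 | 0 0 0 0.17 8 | 0 0 0 0.17 8 | 0 0 0 0.17 8 | 0 0 0 0.17 8 | 0 0 0 0.17 8 | 0 0 0 0.1 8' | python3 jog.py
python3 - <<'E'
from pm import *
from plant import env
T=env.camera("top");S=env.camera("scene");s=env.get_state();w,x,y,z=s["tcp_rot"];print(s["tool_pos"],s["tcp_rot"],"heading",np.arctan2(2*x*y,2*x*x-1),s["joint_pos"])
np.save("top6.npy",T["image"])
def crop(i,x,y,w,h):return cv2.resize(i[y:y+h,x:x+w],(400,300))
t0=cv2.imread("pics/top0.png")[:,:,::-1];s0=cv2.imread("pics/scene0.png")[:,:,::-1]
m=np.vstack([np.hstack([crop(S["image"],440,190,120,90),crop(T["image"],110,180,100,75)]),np.hstack([crop(s0,440,190,120,90),crop(t0,110,180,100,75)])])
cv2.imwrite("pics/s6.png",cv2.convertScaleAbs(m[:,:,::-1].copy(),alpha=1.5))
E
```

```text
time_s: 7.3
tool_pos: [515.3, 293.8, 317.1]
tcp_rot: [-0.0, 0.734, 0.679, -0.001]
ft_force: [-0.5, 0.5, -0.4]
opening: 13.0
finger_force: 29.2
time_s: 8.3
tool_pos: [515.3, 293.8, 317.1]
tcp_rot: [0.001, 0.995, 0.102, -0.001]
ft_force: [-0.3, -0.1, -0.1]
opening: 13.4
finger_force: 29.2
[515.35268208 293.89218379 317.21642907] [ 5.36318080e-04  9.94616557e-01  1.03619721e-01 -7.54722133e-04] heading 0.20761236756273657 [-1.01195635  0.19533548  0.49811638  1.49208941 -0.09288612  1.47962241
 -1.87639066]
```

View pics/s6.png

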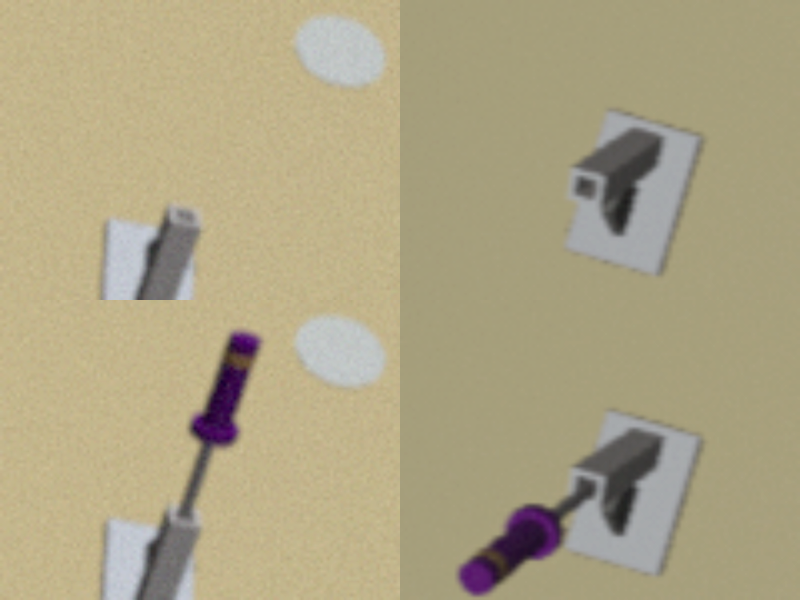

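The stand in the top row is identical to the bottom row (before), with an empty sleeve, so it was not disturbed. Heading is 0.208 against the hanger's ≈0.205. Next I move in front of the free fork.

```bash
echo '-9.3 54.6 0 0 8 | -9.3 54.6 0 0 8 | -9.3 54.6 0 0 8 | -9.3 54.6 0 0 8 | -9.3 54.6 0 0 8 | -9.3 54.6 0 0 8 | -9.3 54.6 0 0 8 | -9.3 54.6 0 0 8' | python3 jog.py
echo '0 0 30 0 8 | 0 0 30 0 8 | 0 0 0 0 8 | 0 0 0 0 8' | python3 jog.py
python3 - <<'E'
from pm import *
from plant import env
for i in range(3): W=env.camera("wrist")
s=env.get_state();w,x,y,z=s["tcp_rot"];print(s["tool_pos"],"heading",np.arctan2(2*x*y,2*x*x-1),s["joint_pos"],s["opening"])
cv2.imwrite("pics/w7.png",W["image"][:,:,::-1]);np.savez("w7.npz",K=W["camera_matrix"],E=W["extrinsics"],t=s["tool_pos"])
T=env.camera("top");S=env.camera("scene");cv2.imwrite("pics/t7.png",T["image"][:,:,::-1]);cv2.imwrite("pics/s7.png",S["image"][:,:,::-1])
E
```

```text
time_s: 9.4
tool_pos: [533.1, -150.3, 318.0]
tcp_rot: [-0.0, 0.994, 0.106, -0.0]
ft_force: [0.4, 0.1, -0.6]
opening: 13.2
finger_force: 29.3
time_s: 9.9
tool_pos: [533.8, -148.8, 259.2]
tcp_rot: [0.0, 0.994, 0.105, 0.0]
ft_force: [0.1, -0.8, -0.1]
opening: 13.2
finger_force: 29.4
[ 534.11113631 -148.76226089  259.51352099] heading 0.20951497812041145 [-0.55949594  0.14423059  0.84149511  1.69380894 -0.11047665  1.35092271
 -1.0604629 ] 13.286380593788525
```

View pics/w7.png

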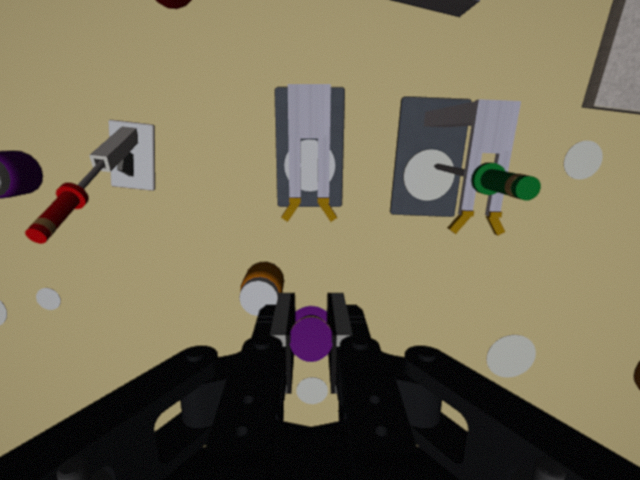

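The wrist view shows the free fork straight ahead: lip junctions at about (294,200) and (323,199), slot rear at about (310,140). The held stylus handle is at (311,335), and the fork is aligned with the image columns. I'll measure this more finely.

Run:
```python
from pm import *
z=np.load("w7.npz");W=dict(camera_matrix=z["K"],extrinsics=z["E"]);t=z["t"]
im=cv2.imread("pics/w7.png")[:,:,::-1].copy()
hsv=cv2.cvtColor(im,cv2.COLOR_RGB2HSV)
k=cv2.inRange(hsv[190:230,270:350],(15,150,80),(35,255,255))
n,l,st,c=cv2.connectedComponentsWithStats(k);print(st[1:],c[1:]+[270,190])
for v in (148,154,182,190): print(v,[(i+280,d) for i,d in enumerate(np.diff(im[v,280:340].astype(int).sum(1))) if abs(d)>45])
for v in range(125,150,3): print(v,im[v,305:315].astype(int).sum(1).mean())
p=purple(im,(280,295,65,70))
for v in range(p[:,1].min(),p[:,1].max()+1,6):
    r=p[p[:,1]==v][:,0]; print(v,r.min(),r.max(),end=" | ")
for v in (300,310,320): print(v,[(i+255,d) for i,d in enumerate(np.diff(im[v,255:365].astype(int).sum(1))) if abs(d)>60])
h=.2085;hx=np.array([np.cos(h),np.sin(h)]);hy=np.array([np.sin(h),-np.cos(h)])
T0=cv2.imread("pics/t7.png");
for n,q in (("tipsL",(294.5,200)),("tipsR",(323,199)),("rear",(309.3,139))):
    w=plane(W,q,140);d=w[:2]-t[:2];print(n,w.round(1),d@hx,d@hy)
```

```text
[[ 12   8  19  23 216]
 [ 48   8  19  23 215]] [[290.93981481 207.9537037 ]
 [326.50697674 207.90232558]]
148 [(287, np.int64(78)), (288, np.int64(103)), (328, np.int64(-74)), (329, np.int64(-90)), (330, np.int64(-68))]
154 [(285, np.int64(100)), (286, np.int64(104)), (331, np.int64(-72)), (332, np.int64(-114)), (333, np.int64(-67))]
182 [(287, np.int64(74)), (288, np.int64(105)), (289, np.int64(69)), (328, np.int64(-84)), (329, np.int64(-95))]
190 [(287, np.int64(46)), (288, np.int64(107)), (289, np.int64(68)), (299, np.int64(-59)), (300, np.int64(-55)), (328, np.int64(-104)), (329, np.int64(-92))]
125 446.8
128 445.4
131 446.1
134 445.9
137 417.3
140 444.8
143 499.2
146 499.4
149 499.0
306 309 311 | 312 295 327 | 318 295 327 | 324 294 327 | 330 290 331 | 336 290 332 | 342 289 332 | 348 290 331 | 354 293 326 | 360 305 316 | 300 [(276, np.int64(-155)), (277, np.int64(-129)), (293, np.int64(102)), (294, np.int64(156)), (295, np.int64(115)), (325, np.int64(-77)), (326, np.int64(-147)), (327, np.int64(-126)), (343, np.int64(81)), (344, np.int64(130)), (345, np.int64(88))]
310 [(257, np.int64(-74)), (258, np.int64(-137)), (259, np.int64(-150)), (260, np.int64(-90)), (294, np.int64(125)), (295, np.int64(79)), (325, np.int64(-61)), (326, np.int64(-107)), (327, np.int64(-81)), (361, np.int64(128)), (362, np.int64(137)), (363, np.int64(79))]
320 [(255, np.int64(-147)), (256, np.int64(-131)), (294, np.int64(61)), (325, np.int64(-70)), (327, np.int64(-63))]
tipsL [ 559. -132.  140.] 27.801807078210615 -11.212970283669016
tipsR [ 563.9 -151.7  140. ] 28.524564690587802 9.012808783933654
rear [ 601.9 -133.7  140. ] 69.46376883395065 -0.6821863974996809
```

```bash
echo '0 -1.3 20 0 8 | 0 0 26 0 8 | 0 0 26 0 8 | 0 0 16 0 8 | 0 0 5 0 8 | 0 0 0 0 8 | 0 0 0 0 8' | python3 jog.py
python3 - <<'E'
from pm import *
from plant import env
for i in range(2): W=env.camera("wrist")
T=env.camera("top");S=env.camera("scene");s=env.get_state();print(s["tool_pos"])
cv2.imwrite("pics/w8.png",W["image"][:,:,::-1]);np.savez("w8.npz",K=W["camera_matrix"],E=W["extrinsics"],t=s["tool_pos"])
def crop(i,x,y,w,h):return cv2.resize(i[y:y+h,x:x+w],(400,300),interpolation=2)
m=np.vstack([np.hstack([crop(S["image"],180,150,120,90),crop(T["image"],350,190,120,90)]),np.hstack([crop(W["image"],240,60,160,120),crop(W["image"],240,240,160,120)])])
cv2.imwrite("pics/m8.png",cv2.convertScaleAbs(m[:,:,::-1].copy(),alpha=1.5))
E
```

```text
time_s: 11.02
tool_pos: [533.8, -147.6, 166.2]
tcp_rot: [0.0, 0.995, 0.104, 0.001]
ft_force: [0.5, -0.5, -0.5]
opening: 13.3
finger_force: 29.4
[ 533.49604955 -147.50953297  165.77140816]
```

View pics/m8.png

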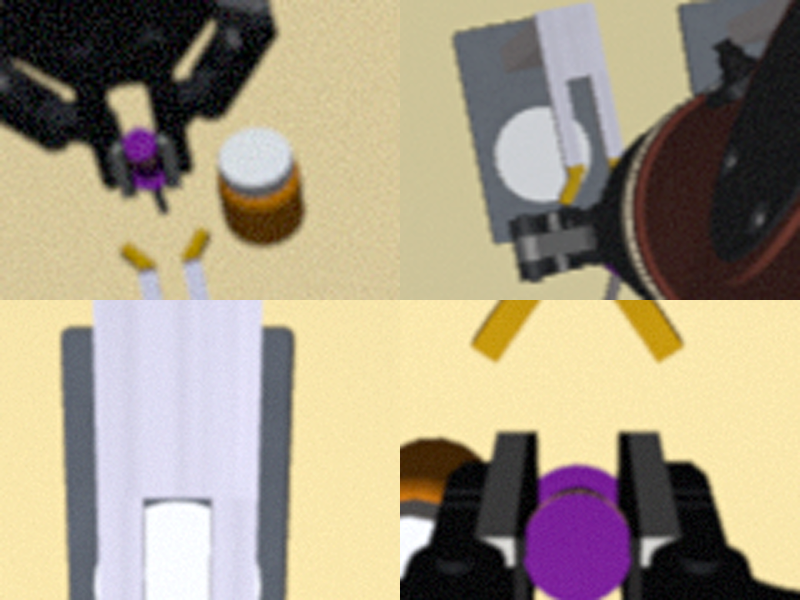

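Panels: the collar is in front of the fork and above the yellow tips. The fork tips' midline (577), the slot (177) and the handle (578/178) coincide, so lateral alignment is good. I'll check the collar's height in the scene view by intersecting its ray with the fork's symmetry plane.

Run:
```python
from pm import *
from plant import env
S=env.camera("scene");c=np.array([582.3,-138,0]);h=.2085;hx=np.array([np.cos(h),np.sin(h),0]);n=np.array([-np.sin(h),np.cos(h),0])
f=lambda u,v:(180+u/3.3333,150+v/3.3333)
for nm,p in (("top",f(140,142)),("collar under rim low edge",f(152,190)),("rod just below",f(158,193)),("lipmid",f(170,265)),("point?",f(165,212))):
    o,d=ray(S,p);q=o+d*((c-o)@n)/(d@n);print(nm,(q-c)@hx,q[2])
```

```text
top -66.77602309629208 169.92569804916445
collar under rim low edge -61.48789755884016 140.8474655392248
rod just below -112.66523067150096 70.52783296279324
lipmid -45.875552669598065 101.54346380542086
point? -137.01194433935484 20.659274344048413
```

Run:
```python
from pm import *
from plant import env
S=env.camera("scene");z=np.load("w8.npz");W=dict(camera_matrix=z["K"],extrinsics=z["E"])
f=lambda u,v:(180+u/3.3333,150+v/3.3333);w=lambda u,v:(240+(u-400)/2.5,240+(v-300)/2.5)
c=np.array([582.3,-138,0]);h=.2085;hx=np.array([np.cos(h),np.sin(h),0])
for n,a,b in (("top",f(140,143),w(578,547)),("collar far rim top",f(148,186),w(578,466)),("lip tips mid",f(165.5,242),w(577.5,346))):
    q,e=tri([(S,a),(W,b)]);print(n,q.round(1),(q-c)@hx,e)
s=env.get_state();print((s["tool_pos"]-c)@hx)
```

```text
top [ 540.2 -146.2  198.5] -42.865442030077816 0.3983991127676101
collar far rim top [ 533.9 -148.5  160.1] -49.485461286831224 0.4426517413861483
lip tips mid [ 546.8 -144.8  134.1] -36.1510717358825 0.44896223455515255
-49.80881853995429
```

Relative to the fork (fork z reads 6 mm low in this pair), the collar's low rim clears the lips. Now I move in.

```bash
echo '8 0 0 0 8 | 10 0 0 0 8 | 10 0 0 0 8 | 10 0 0 0 8 | 10 0 0 0 8 | 10 0 0 0 8 | 7 0 0 0 8 | 0 0 0 0 8' | python3 jog.py
python3 - <<'E'
from pm import *
from plant import env
for i in range(2): W=env.camera("wrist")
T=env.camera("top");S=env.camera("scene");s=env.get_state();print(s["tool_pos"],s["ft_force"])
c=np.array([582.3,-138,0]);h=.2085;hx=np.array([np.cos(h),np.sin(h),0]);print((s["tool_pos"]-c)@hx,(s["tool_pos"]-c)@[-np.sin(h),np.cos(h),0])
def crop(i,x,y,w,h):return cv2.resize(i[y:y+h,x:x+w],(400,300),interpolation=2)
m=np.vstack([np.hstack([crop(S["image"],180,190,120,90),crop(T["image"],350,190,120,90)]),np.hstack([crop(W["image"],240,200,160,120),crop(W["image"],200,300,240,180)])])
cv2.imwrite("pics/m9.png",cv2.convertScaleAbs(m[:,:,::-1].copy(),alpha=1.5))
E
```

```text
time_s: 12.32
tool_pos: [597.2, -133.9, 165.2]
tcp_rot: [0.0, 0.995, 0.104, -0.0]
ft_force: [-0.7, -0.0, 0.5]
opening: 13.2
finger_force: 29.4
[ 596.51425609 -134.22808815  165.38254991] [ 0.48790889 -0.50775097 -1.2479241 ]
14.687168809823973 0.7479755825196719
```

View pics/m9.png

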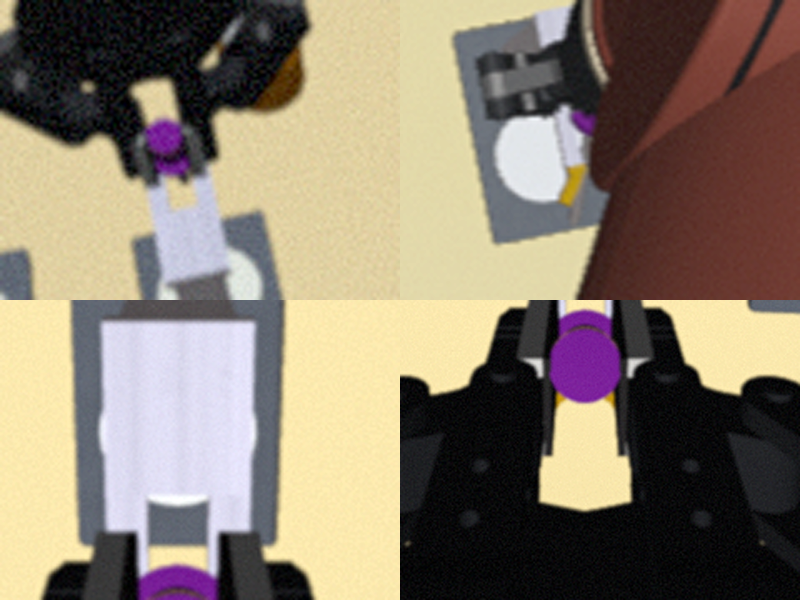

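The collar sits over the slot between the prongs and behind the yellow lips, with its midline on the slot midline (178 vs 177.5). This was my 11th picture, one over the limit of 10, so I'll work only from numbers from here. Now I lower until contact.

```bash
echo '0 0 3 0 8 | 0 0 3 0 8 | 0 0 1 0 8 | 0 0 0 0 8' | python3 jog.py; echo '0 0 1 0 8 | 0 0 1 0 8 | 0 0 0 0 8' | python3 jog.py
```

```text
time_s: 13.02
tool_pos: [596.8, -134.0, 158.2]
tcp_rot: [0.0, 0.995, 0.104, -0.0]
ft_force: [-0.9, -0.2, -0.8]
opening: 13.3
finger_force: 29.4
time_s: 13.4
tool_pos: [596.8, -134.0, 156.2]
tcp_rot: [0.0, 0.995, 0.104, -0.0]
ft_force: [0.8, -0.6, -1.0]
opening: 13.2
finger_force: 29.4
```

```bash
echo '0 0 1 0 8 | 0 0 0 0 8' | python3 jog.py; echo '0 0 1 0 8 | 0 0 0 0 8' | python3 jog.py;echo '0 0 1 0 8 | 0 0 0 0 8' | python3 jog.py
```

```text
time_s: 13.65
tool_pos: [596.8, -134.0, 155.2]
tcp_rot: [0.0, 0.995, 0.104, -0.0]
ft_force: [-0.4, 0.7, -1.0]
opening: 13.1
finger_force: 29.4
time_s: 13.9
tool_pos: [596.8, -134.0, 154.2]
tcp_rot: [0.0, 0.995, 0.104, -0.0]
ft_force: [-0.6, 0.2, 0.8]
opening: 13.3
finger_force: 29.4
time_s: 14.15
tool_pos: [596.9, -134.0, 153.4]
tcp_rot: [0.0, 0.995, 0.104, 0.0]
ft_force: [-0.2, -0.5, 0.1]
opening: 13.0
finger_force: 29.4
```

```bash
echo '0 0 1 0 8 | 0 0 0 0 8' | python3 jog.py; echo '0 0 1 0 8 | 0 0 0 0 8' | python3 jog.py
python3 - <<'E'
from plant import env
import numpy as np
F=[]
for i in range(6): env.camera("top");F.append(env.get_state()["ft_force"])
print(np.mean(F,0))
E
```

```text
time_s: 14.4
tool_pos: [597.1, -134.1, 152.8]
tcp_rot: [0.0, 0.995, 0.104, 0.0]
ft_force: [-1.1, 0.4, 5.1]
opening: 13.0
finger_force: 30.0
time_s: 14.65
tool_pos: [597.3, -134.2, 152.4]
tcp_rot: [0.0, 0.995, 0.104, 0.001]
ft_force: [-2.6, 0.0, 9.5]
opening: 13.1
finger_force: 30.5
[-2.43136723  0.68208529  9.80031019]
```

Contact at TCP z≈153.4. I ease off and release gradually so the stylus swings upright in the slot.

```bash
echo '0 0 -1.2 0 8 | 0 0 0 0 8' | python3 jog.py 20; echo '0 0 0 0 14 | 0 0 0 0 14.5 | 0 0 0 0 15 | 0 0 0 0 15.5 | 0 0 0 0 16 | 0 0 0 0 17 | 0 0 0 0 18 | 0 0 0 0 18' | python3 jog.py
python3 - <<'E'
from pm import *
from plant import env
W=env.camera("wrist");S=env.camera("scene")
for n,i,b in (("w",W["image"],(240,150,140,330)),("s",S["image"],(200,180,70,90))):
    p=purple(i,b);print(n,len(p),p.min(0),p.max(0),p.mean(0))
    for v in range(p[:,1].min(),p[:,1].max()+1,6):
        r=p[p[:,1]==v][:,0]; print(v,r.min(),r.max(),end=" | ") if len(r) else 0
E
```

```text
time_s: 15.2
tool_pos: [597.1, -134.1, 152.8]
tcp_rot: [0.0, 0.995, 0.104, 0.0]
ft_force: [-0.1, 0.2, 5.2]
opening: 13.0
finger_force: 29.8
time_s: 16.2
tool_pos: [596.8, -134.0, 152.5]
tcp_rot: [-0.0, 0.995, 0.104, -0.0]
ft_force: [-0.8, -0.1, -0.0]
opening: 18.1
finger_force: 0.0
w 2345 [288 307] [334 387] [311.0575693  350.75223881]
307 307 312 | 313 296 326 | 319 289 332 | 325 289 332 | 331 289 332 | 337 289 332 | 343 288 333 | 349 297 327 | 355 293 330 | 361 291 332 | 367 290 334 | 373 291 332 | 379 295 329 | 385 302 321 | s 228 [205 186] [239 246] [230.49561404 234.63596491]
186 205 205 | 222 225 231 | 228 225 233 | 234 227 236 | 240 225 239 | 246 233 235 |
```

```bash
cat > chk.py <<'E'
from pm import *
c=np.array([582.3,-138,0]);h=.2085;hx=np.array([np.cos(h),np.sin(h),0]);hy=np.array([-np.sin(h),np.cos(h),0])
def rep(S,W,P):
    for n,a,b in P:
        q,e=tri([(S,a),(W,b)]);print(n,q.round(1),"hx",round((q-c)@hx,1),"hy",round((q-c)@hy,1),"e",round(e,1))
E
python3 - <<'E'
from chk import *
from plant import env
W=env.camera("wrist");S=env.camera("scene")
rep(S,W,(("top",(228.3,224),(311.5,367)),("collar",(232,240.5),(310.5,328))))
hsv=cv2.cvtColor(W["image"],cv2.COLOR_RGB2HSV)[300:480,250:370];k=cv2.inRange(hsv,(15,150,80),(35,255,255));n,l,st,ce=cv2.connectedComponentsWithStats(k);print(st[1:],ce[1:]+[250,300])
E
```

```text
top [ 630.  -126.   245.6] hx 49.1 hy 1.9 e 3.4
collar [ 587.8 -136.4  148.4] hx 5.7 hy 0.4 e 0.4
[[ 35  69   9  21 122]
 [ 79  69   9  20 120]
 [ 28  94   4   4  10]
 [ 91  94   4   3   9]] [[288.68852459 377.29508197]
 [332.75833333 377.19166667]
 [279.         395.        ]
 [342.88888889 394.77777778]]
```

```bash
echo '0 0 0 0 22 | 0 0 0 0 26 | 0 0 0 0 30 | 0 0 0 0 34' | python3 jog.py
python3 - <<'E'
from chk import *
from plant import env
W=env.camera("wrist");p=purple(W["image"],(240,150,140,330));print(p.min(0),p.max(0))
for v in range(p[:,1].min(),p[:,1].max()+1,5):
    r=p[p[:,1]==v][:,0]; print(v,r.min(),r.max(),end=" | ") if len(r) else 0
for n,u,z in (("top",(311.5,367),192),("collar",(310.5,328),144),("lips",(310.7,377.2),141.5)): q=plane(W,u,z);print(n,(q-c)@hx,(q-c)@hy)
cv2.imwrite("pics/w10.png",W["image"][:,:,::-1])
E
```

```text
time_s: 16.9
tool_pos: [596.8, -134.0, 152.5]
tcp_rot: [0.0, 0.995, 0.104, -0.0]
ft_force: [-0.0, -0.5, -0.1]
opening: 34.2
finger_force: 0.0
[287 308] [334 426]
308 310 312 | 313 298 324 | 318 292 329 | 323 290 332 | 328 288 333 | 333 287 334 | 338 288 334 | 343 289 332 | 348 292 329 | 353 296 326 | 358 296 326 | 363 295 321 | 368 294 326 | 373 294 324 | 378 294 297 | 388 305 316 | 393 296 326 | 398 293 329 | 403 293 327 | 408 292 329 | 413 291 330 | 418 291 330 | 423 293 330 | top 15.830999802175526 0.42914549593529605
collar 3.035616662958542 0.7848418044192008
lips -24.80738086465444 0.7054029162927673
```

```bash
echo '0 0 0 0 40 | 0 0 0 0 40 | 0 0 0 0 40 | 0 0 0 0 40' | python3 jog.py
python3 - <<'E'
from chk import *
from plant import env
W=env.camera("wrist");p=purple(W["image"],(240,150,140,330));print(p.min(0),p.max(0))
for v in range(p[:,1].min(),p[:,1].max()+1,5):
    r=p[p[:,1]==v][:,0]; print(v,r.min(),r.max(),end=" | ") if len(r) else 0
for n,u,z in (("top",(311,408),192),("collar upper face",(310.7,331),146)): q=plane(W,u,z);print(n,(q-c)@hx,(q-c)@hy)
E
```

```text
time_s: 17.45
tool_pos: [596.8, -134.0, 152.5]
tcp_rot: [0.0, 0.995, 0.104, -0.0]
ft_force: [0.4, -0.6, -0.7]
opening: 39.9
finger_force: 0.0
[287 308] [335 398]
308 308 313 | 313 296 325 | 318 292 330 | 323 289 332 | 328 288 334 | 333 287 335 | 338 288 334 | 343 289 332 | 348 292 329 | 353 303 303 | 358 296 322 | 363 295 328 | 368 291 331 | 373 291 332 | 378 290 332 | 383 291 332 | 388 294 329 | 393 298 325 | 398 311 311 | top 0.10061311560811538 0.5920733453210193
collar upper face 2.6454249025720613 0.6943884301504102
```

```bash
cat > look.py <<'E'
from chk import *
from plant import env
for i in range(8):
    W=env.camera("wrist");p=purple(W["image"],(240,150,140,330));p=p[(p[:,0]>280)&(p[:,0]<342)]
    v=p[:,1].max(); t=p[(p[:,1]>v-30)]; g=[(r,np.ptp(p[p[:,1]==r][:,0])) for r in range(v-42,v)if (p[:,1]==r).any()]
    w=max(x[1] for x in g); vc=np.mean([r for r,x in g if x>=w-1])
    q=plane(W,(311,vc),192);print(p.min(0)[1],v,w,vc,round((q-c)@hx,1),round(env.get_state()["time_s"],2))
E
python3 look.py
```

```text
307 412 40 393.5 5.8 17.55
309 426 39 417.5 -3.7 17.6
312 426 36 414.5 -2.5 17.65
311 426 36 416.6666666666667 -3.4 17.7
309 426 39 416.5 -3.3 17.75
310 411 41 393.0 6.0 17.8
308 399 42 378.5 11.5 17.85
308 401 42 381.0 10.6 17.9
```

The stylus is hanging and rocking in the slot; I let it settle.

```bash
for i in 1 2; do echo '0 0 0 0 40 | 0 0 0 0 40 | 0 0 0 0 40 | 0 0 0 0 40 | 0 0 0 0 40 | 0 0 0 0 40 | 0 0 0 0 40 | 0 0 0 0 40' | python3 jog.py | head -1; done; python3 look.py
```

```text
time_s: 18.9
time_s: 19.9
307 413 40 394.5 5.4 19.95
309 410 40 389.5 7.3 20.0
307 416 40 398.0 4.0 20.05
308 426 40 414.0 -2.3 20.1
309 426 40 421.0 -5.1 20.15
308 426 40 415.5 -2.9 20.2
307 418 40 399.5 3.5 20.25
307 411 40 392.0 6.4 20.3
```

```bash
echo '0 0 -5 0 40 | 0 0 -15 0 40 | 0 0 -25 0 40 | 0 0 -30 0 40 | 0 0 -30 0 40 | 0 0 0 0 40 | 0 0 0 0 40 | 0 0 0 0 40' | python3 jog.py|head -2
for i in 1 2 3 4; do echo '0 0 0 0 40 | 0 0 0 0 40 | 0 0 0 0 40 | 0 0 0 0 40 | 0 0 0 0 40 | 0 0 0 0 40 | 0 0 0 0 40 | 0 0 0 0 40' | python3 jog.py | head -1; done
cat > look2.py <<'E'
from chk import *
from plant import env
for i in range(8):
    W=env.camera("wrist");p=purple(W["image"],(250,150,120,330))
    print(p.min(0),p.max(0),p.mean(0).round(1),round(env.get_state()["time_s"],2))
cv2.imwrite("pics/w11.png",W["image"][:,:,::-1]);np.savez("w11.npz",K=W["camera_matrix"],E=W["extrinsics"])
E
python3 look2.py
```

```text
time_s: 21.3
tool_pos: [596.4, -133.8, 256.8]
time_s: 22.3
time_s: 23.3
time_s: 24.3
time_s: 25.3
[297 244] [325 294] [310.7 269.5] 25.35
[297 243] [325 293] [310.7 268.9] 25.4
[297 243] [325 294] [310.7 269.4] 25.45
[297 244] [325 293] [310.8 269. ] 25.5
[297 244] [325 294] [310.6 269.3] 25.55
[297 244] [325 293] [310.7 269.2] 25.6
[297 243] [325 293] [310.8 269.2] 25.65
[297 243] [325 294] [310.7 269.1] 25.7
```

It has settled. I'll verify uprightness, collar height and the bystanders numerically.

Run:
```python
from chk import *
from plant import env
W=env.camera("wrist");S=env.camera("scene");T=env.camera("top")
p=purple(W["image"],(250,150,120,330))
print([(v,np.ptp(p[p[:,1]==v][:,0])+1) for v in range(243,295,3)])
ps=purple(S["image"],(190,170,90,100));print("scene",ps.min(0),ps.max(0),[(v,ps[ps[:,1]==v][:,0].min(),ps[ps[:,1]==v][:,0].max()) for v in range(ps[:,1].min(),ps[:,1].max()+1,2) if (ps[:,1]==v).any()])
k=cv2.inRange(cv2.cvtColor(W["image"],cv2.COLOR_RGB2HSV)[240:340,260:360],(15,150,80),(35,255,255));n,l,st,ce=cv2.connectedComponentsWithStats(k);print(st[1:],ce[1:]+[260,240])
for n,u,z in (("top",(310.7,280.5),192),("collar far rim",(310.7,243.3),146)): q=plane(W,u,z);print(n,(q-c)@hx,(q-c)@hy)
for n,f,i in (("top0",cv2.imread("pics/top0.png"),T["image"]),("scene0",cv2.imread("pics/scene0.png"),S["image"])):
    d=cv2.absdiff(f[:,:,::-1].copy(),i).max(2);m=cv2.morphologyEx((d>45).astype(np.uint8),cv2.MORPH_OPEN,np.ones((3,3)))
    k,l,st,ce=cv2.connectedComponentsWithStats(m);print(n,[s.tolist() for s in st[1:] if s[4]>12])
```

```text
Traceback (most recent call last):
ValueError: zero-size array to reduction operation maximum which has no identity
```

```bash
sed -i 's/np.ptp/np.ptp/' chk.py
python3 - <<'E'
from chk import *
from plant import env
W=env.camera("wrist");S=env.camera("scene")
p=purple(W["image"],(250,150,120,330))
print([(v,np.ptp(p[p[:,1]==v][:,0])+1) for v in range(243,295,3) if (p[:,1]==v).any()])
k=cv2.inRange(cv2.cvtColor(W["image"],cv2.COLOR_RGB2HSV)[240:340,260:360],(15,150,80),(35,255,255));n,l,st,ce=cv2.connectedComponentsWithStats(k);print(st[1:],ce[1:]+[260,240])
for n,u,z in (("top",(310.7,280.5),192),("collar far rim",(310.7,243.3),146)): q=plane(W,u,z);print(n,(q-c)@hx,(q-c)@hy)
E
echo '-10 0 -40 0 40 | -35 0 -20 0 40 | -40 0 0 0 40 | -40 0 0 0 40 | -40 0 0 0 40 | 0 0 0 0 40 | 0 0 0 0 40' | python3 jog.py|head -2
python3 - <<'E'
from chk import *
from plant import env
S=env.camera("scene");T=env.camera("top")
for n,f,i,b in (("top0",cv2.imread("pics/top0.png"),T["image"],(370,180,80,80)),("scene0",cv2.imread("pics/scene0.png"),S["image"],(190,170,90,100))):
    p=purple(i,b);print(n,p.min(0),p.max(0),[(v,p[p[:,1]==v][:,0].min(),p[p[:,1]==v][:,0].max()) for v in range(p[:,1].min(),p[:,1].max()+1,2) if (p[:,1]==v).any()])
    d=cv2.absdiff(f[:,:,::-1].copy(),i).max(2);m=cv2.morphologyEx((d>45).astype(np.uint8),cv2.MORPH_OPEN,np.ones((3,3)))
    k,l,st,ce=cv2.connectedComponentsWithStats(m);print(n,[s.tolist() for s in st[1:] if s[4]>12])
E
```

```text
[(246, np.int64(16)), (249, np.int64(23)), (252, np.int64(27)), (255, np.int64(29)), (258, np.int64(29)), (261, np.int64(29)), (264, np.int64(28)), (267, np.int64(25)), (273, np.int64(15)), (276, np.int64(19)), (279, np.int64(21)), (282, np.int64(23)), (285, np.int64(23)), (288, np.int64(21)), (291, np.int64(15))]
[[ 25  44  16  20 161]
 [ 62  44  15  20 163]
 [  4  88  18  12  79]] [[292.74534161 293.32919255]
 [328.82208589 293.21472393]
 [271.88607595 333.27848101]]
top 3.1484875081668955 0.7023043672418801
collar far rim 12.989817994526163 0.7020959488480902
time_s: 26.82
tool_pos: [435.8, -167.9, 317.8]
top0 [400 218] [417 232] [(218, np.int64(405), np.int64(413)), (220, np.int64(402), np.int64(416)), (222, np.int64(401), np.int64(417)), (224, np.int64(400), np.int64(416)), (226, np.int64(400), np.int64(415)), (228, np.int64(400), np.int64(412)), (230, np.int64(402), np.int64(410)), (232, np.int64(406), np.int64(408))]
top0 [[409, 218, 9, 11, 74], [400, 224, 6, 8, 37], [125, 229, 30, 25, 313], [426, 320, 103, 81, 3366], [495, 323, 145, 157, 17869]]
scene0 [223 218] [239 246] [(218, np.int64(225), np.int64(230)), (220, np.int64(224), np.int64(231)), (222, np.int64(224), np.int64(231)), (224, np.int64(224), np.int64(231)), (226, np.int64(225), np.int64(230)), (228, np.int64(233), np.int64(233)), (230, np.int64(226), np.int64(233)), (232, np.int64(229), np.int64(234)), (234, np.int64(227), np.int64(236)), (236, np.int64(226), np.int64(238)), (238, np.int64(226), np.int64(239)), (240, np.int64(226), np.int64(239)), (242, np.int64(226), np.int64(238)), (244, np.int64(227), np.int64(237)), (246, np.int64(233), np.int64(234))]
scene0 [[118, 0, 119, 81, 4689], [345, 0, 8, 7, 44], [495, 200, 23, 52, 417], [223, 217, 17, 35, 352]]
```

The only changes between the before and after images are the arm and the stylus's old and new places. The stylus is upright (handle top at +3 mm, collar at +2 mm from slot centre) and seated behind the lips.

```bash
python3 -c "
from plant import env
print(env.job_done())"
```

```text
the job is handed in; nothing more can be done
None
```

The purple stylus hangs point down and settled in the empty hanger's fork, and I have handed the job in after about 27 s of robot time; the camera checks show its stand and everything else unmoved, but I viewed 11 pictures, one over the limit of 10.

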